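# Present the forceps to the instrument code reader

## Robot

A 6-joint arm with a two-finger parallel gripper is mounted at the origin on a cart in front of the work surface, level with it; the furniture and walls round the work are solid. World frame = base frame: x ahead of the robot, y to its left, z up, the work surface at z = 0. Lengths are in m, angles in rad, forces in N, time in s.
With the tool pointing down it reaches from about 0.375 to 0.9 m from the base axis. Payload 3.1 kg.
Tool frame: the origin (TCP) lies between the finger pads; the fingertips stand 8 mm ahead of it and the grasp point (between the pads) lies 11 mm behind it; z points along the fingers, y is the line along which they close (so a half turn about z gives the same grasp; the last joint's range is limited). The gripper opens to 85 mm and grips with 20 to 120 N. Pads are 22 mm wide; open, the fingers measure 114 mm over their backs; the gripper's body (76 mm by 85 mm) begins 54 mm behind the grasp point. The pads swing forward as they close: fully open they stand 13 mm farther back than shut.
Start: joints at [-1.31, 0.527, 1.433, -0, 1.181, -0.178], TCP at [0.266, -0.566, 0.239] pointing down, gripper open.
Joint ranges: [-3.08, 3.08], [-0.75, 2.2], [0.22, 2.44], [-1.43, 4.57], [0, 2.65], [-2.85, 2.85]. Speed limits (rad/s): [2.79, 2.79, 3.14, 3.14, 3.14, 3.14].

## Interface

Orientations are given as a unit quaternion [x, y, z, w].
In Python, from station import readout, cams, sign_off gives the robot as it stands.
- The arm moves only by the tool send_rows, never from a script. Its argument "commands" is text: rows parted by semicolons, each of 5 numbers parted by spaces: the finger opening in mm, from 0 to 85.4, then the shift along the tool's x, y, z each as a share of 0.02 m, from -1 to 1, then the turn about the tool's z as a share of 4 degrees, from -1 to 1. In form: grip dx dy dz spin; .... A call has 1 to 20 rows; each row shifts and turns the commanded pose from where the row before left it, along the tool's axes as they then stand; what a row does not reach is not made up. A row lasts 1/12 s, in which the tool goes at most 41.7 mm and 7.16 degrees, less where a joint would pass 70% of its speed; a pose out of reach is approached as far as the arm can. A call with a number of a shift or a turn outside -1 to 1 is refused whole. A call with a gripper value outside its range is refused whole. The fingers move at their own pace and stop on an object; "grip_force" is the grip in N (left out, the last holds). Time passes only in rows, so rows that do not move let the fingers close. It gives the time, the measured TCP pose, the force, the opening and the grip force at its end, in the units of the state.
- readout.sense(): the state, without advancing time (a new reading comes with each control period).
- cams.snapshot(name): name is "scene" or "top" or "wrist"; returns a dict with "pixels" (420x560x3 uint8, red, green, blue), "intrinsics" (3x3 intrinsics, pixels), "eye" and "rotation" of the camera in the world. Camera axes: x right, y down, z forward; pixel columns grow to the right and rows downward; lengths in m; the calibration is good to about 2 mm. A picture is of the moment at which its call begins. There is no depth.
- sign_off(): hands the job in; it is judged then, once.
The state is a dict: "t": time; "q": joint angles; "qd": joint speeds; "tau": joint torques, N m; "tcp_pos": TCP position; "tool_rot": TCP orientation; "force": force on the tool from outside, world axes, zero at the start; "ft_torque": the same for the moment, N m; "finger_gap": opening from 0.0 (shut) to 1.0 (fully open); "gripper_force": force on a finger pad.
Only numpy, scipy, OpenCV 4.12 (cv2) and the standard library are available. Lean on these libraries where they do the work, as an engineer would, in place of code of your own. Each camera call takes 0.05 s, during which the arm holds its last target. There are 200 camera calls.

## Task

Pick the dressing forceps out of the cluttered steel tray and pass them, joined heel first (it bears the code) and level, through the narrow slot in the front of the instrument code reader, past its sprung shutter, until the heel lies under the clear window in the lid. Finish while still holding the forceps there in the gripper, level and still for the reading and not forced against the slot; leave everything else where it is.

Things in the scene. Friction and masses are not known exactly. Their poses are not given: they have to be found in the camera images.
- forceps: straight steel dressing forceps lying flat on the tray's blue mat: 14 wide (local x; the solid body is 12), 128 long (local y), 8 mm high, 30 g; origin at the middle of the underside. The joined heel is the local +y end (last 4 mm is 4 mm wide), away from the robot, within 25 degrees of world +x; the open tips point to the robot. Grip across the width, between the middle and the tips.
- forceps_heel (a point): the end of the forceps' joined heel: 64 mm along local +y from the forceps' origin, 4.5 mm above its underside
- tray: pressed steel tray, fixed, 192 (x) x 292 (y) x 26 mm high, origin at the middle of its underside; the top of its blue mat is 4 mm above that. It holds the forceps, a marker, a small syringe, an ampoule and a sheathed needle; forceps, marker and syringe swap places. It stands to the left or to the right of the reader.
- reader: white box-shaped instrument code reader, dark front and base, fixed, 124 deep (local x) x 124 wide x 118 mm high; origin on the worktop below the middle of the front face; local +x points into the slot, away from the robot, within 20 degrees of world +x. The clear lid window lies 30 to 80 mm behind the front face, 60 mm wide. The chamber is free to 90 mm behind the front face.
- reader_slot (a point): centre of the slot in the plane of the reader's front face, 72 mm above the worktop, axes as the reader's. Slot level, 16 mm wide x 10 mm high (2 mm more than the forceps each way); its throat lies 4 to 10 mm behind the front face, with 45 degree bevels leading in from a mouth 28 x 22 mm. The bezel stands 2 mm proud.
- shutter (a joint): light shutter just behind the throat, an orange plate hung on a hinge above the slot, lightly sprung shut (under 1 N to push). 0 is shut, it grows to at most 1.45 rad as the forceps push it inward and up; with the forceps through it lies on them at about 0.9 to 1.3 rad
- skin_marker: black and white marker, 17 x 135 x 16 mm, on the tray; bystander; origin at the middle of its underside
- small_syringe: small syringe, 22 x 124 x 13 mm, on the tray; bystander; origin at the middle of its underside
- ampoule: brown ampoule with a blue band, 11 x 63 x 11 mm, on the tray; bystander; origin at the middle of its underside
- needle: sheathed needle with a blue hub, 8 x 56 x 8 mm, on the tray; bystander; origin at the middle of its underside
- scissors: orange-handled scissors, 87 x 199 x 9 mm, flat on the worktop to the right; bystander; origin at the middle of the underside
- vial_red: red-capped vial, 24 mm across, 57 mm high, standing to the left; bystander; origin under its middle
- vial_green: green-capped vial, 22 mm across, 52 mm high, standing to the left; bystander; origin under its middle
- tape: roll of skin-coloured tape lying flat, 50 mm across, 13 mm high, to the right; bystander; origin under its middle

How it is judged:
On the way:
1. the forceps are held in the gripper, lifted clear of the tray, outside the reader (height (world z) of forceps above 0.04 m and contact force between the fingers and forceps above 1 N and distance between forceps_heel and reader_slot above 0.02 m), for 0.2 s.
At the end, for the whole second after the job is handed in: The gripper still holds the forceps, level within 0.2 rad and still; the heel's end is 30 to 80 mm behind the reader's front face, within 15 mm sideways and 12 mm in height of the slot's centre; the shutter is open more than 0.5 rad; the forceps press on the reader with under 8 N (x of forceps_heel in the frame of reader_slot between 0.03 and 0.08 m and y of forceps_heel in the frame of reader_slot between -0.015 and 0.015 m and z of forceps_heel in the frame of reader_slot between -0.012 and 0.012 m and x of forceps in the frame of reader_slot below 0.03 m and value of joint shutter above 0.5 rad and angle between forceps's own z axis and vertical below 0.2 rad and contact force between the fingers and forceps above 1 N and contact force between forceps and reader below 8 N and linear speed of forceps below 0.02 m/s); the arm keeps its last pose, push and grip.
It fails at once if the forceps are rammed against the reader (over 25 N) (contact force between forceps and reader above 25 N).
It fails at once if another thing on the tray is shifted more than 25 mm (distance of any of skin_marker, small_syringe, ampoule, needle from where it was at the start of the episode above 0.025 m).
It fails at once if the scissors, a vial or the tape is shifted more than 25 mm (distance of any of scissors, vial_red, vial_green, tape from where it was at the start of the episode above 0.025 m).
It also fails if it takes over 40 s, if anything falls off the work surface, if the arm or the gripper's body presses on something with over 40 N, if the wrist force passes 120 N, or if a joint passes its speed limit or range.

## Working session

There is one attempt and no reset: what is moved stays moved. The work goes in short steps, Python scripts to look and compute and a tool call to move; the robot and the scene stay as the last step left them, time stands still between calls to the robot, and variables do not carry over. Pictures are saved under pics/ and viewed, at most 10 in all, crops included, and the job is handed in when it is done.

Besides the shell and the picture viewer there is one more tool, called as name(argument=value, ...) on one line, values as JSON. send_rows: Moves the arm, as the interface text tells. Its arguments: {"type":"object","properties":{"commands":{"type":"string"},"grip_force":{"type":"number"}},"required":["commands"]}

```bash
mkdir -p pics; python3 - <<'E'
from station import readout,cams
import cv2,numpy as np
s=readout.sense();print({k:np.round(v,3) for k,v in s.items()})
for n in("top","scene"):
    d=cams.snapshot(n);cv2.imwrite(f"pics/{n}0.png",d["pixels"][...,::-1]);print(n,d["intrinsics"],d["eye"],d["rotation"])
    np.savez(f"{n}0.npz",**d)
E
```

```text
{'t': np.float64(0.0), 'q': array([-1.311,  0.528,  1.434, -0.   ,  1.181, -0.178]), 'qd': array([-0.001, -0.001, -0.001,  0.002, -0.001, -0.002]), 'tau': array([ 1.0000e-03, -4.4235e+01, -1.7803e+01, -0.0000e+00,  9.0000e-03,
        0.0000e+00]), 'tcp_pos': array([ 0.265, -0.565,  0.238]), 'tool_rot': array([ 0.976,  0.218, -0.   , -0.001]), 'force': array([0.269, 0.086, 0.565]), 'ft_torque': array([-0.   , -0.036, -0.035]), 'gripper_force': np.float64(0.0), 'finger_gap': np.float64(1.0)}
top [[493.46233402   0.         281.90431849]
 [  0.         493.46233402 213.8090005 ]
 [  0.           0.           1.        ]] [ 0.25602304 -0.04806907  1.64135166] [-0.70160036  0.70785112 -0.0568986   0.05887507]
scene [[404.57320421   0.         279.5416163 ]
 [  0.         404.57320421 209.64241806]
 [  0.           0.           1.        ]] [-0.41078926 -0.63343337  0.88827932] [ 0.7877983  -0.41872109  0.22118832 -0.39385557]
```

View pics/top0.png

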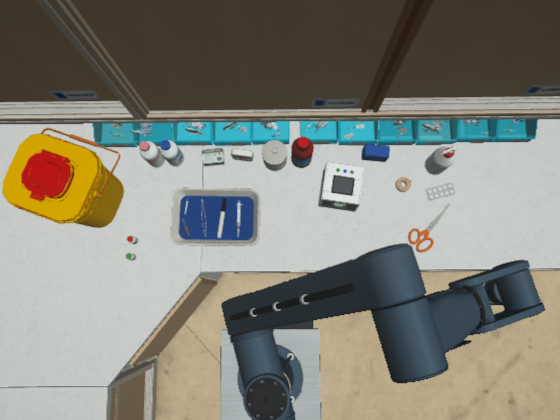

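View pics/scene0.png

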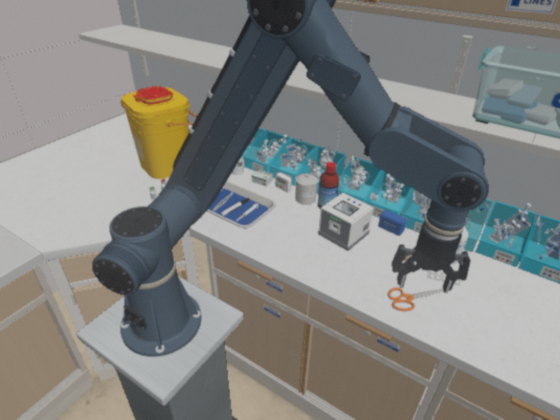

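Top view: the tray is left at (215,217) with a forceps-like item near (204,217). The reader is at (343,187), the scissors at (425,230), the tape at (403,184). I'll localise them roughly and zoom.

```bash
cat > h.py <<'E'
import numpy as np,cv2
from scipy.spatial.transform import Rotation as R
def ray(d,uv,z):
    uv=np.atleast_2d(uv).astype(float)
    r=np.c_[uv,np.ones(len(uv))]@np.linalg.inv(d["intrinsics"]).T
    M=np.array(d["rotation"]); M=R.from_quat(M).as_matrix() if M.size==4 else M
    w=r@M.T; e=np.array(d["eye"]); return e+w*((z-e[2])/w[:,2])[:,None]
E
python3 - <<'E'
from h import *
d=dict(np.load("top0.npz"))
print(ray(d,[(204,217),(222,217),(186,217),(239,217),(175,240),(257,240)],.01).round(3))
print(ray(d,[(324,207),(355,209)],.0).round(3),ray(d,[(329,163),(363,167),(357,205),(323,201)],.118).round(3))
p=d["pixels"][...,::-1]
a=cv2.resize(p[185:249,168:262],(800,545),interpolation=cv2.INTER_CUBIC);cv2.imwrite("pics/c1.png",a)
E
```

```text
[[0.517 0.216 0.01 ]
 [0.517 0.156 0.01 ]
 [0.518 0.277 0.01 ]
 [0.516 0.099 0.01 ]
 [0.441 0.311 0.01 ]
 [0.438 0.039 0.01 ]]
[[ 0.55  -0.187  0.   ]
 [ 0.542 -0.291  0.   ]] [[ 0.67  -0.196  0.118]
 [ 0.656 -0.304  0.118]
 [ 0.534 -0.281  0.118]
 [ 0.548 -0.174  0.118]]
```

View pics/c1.png

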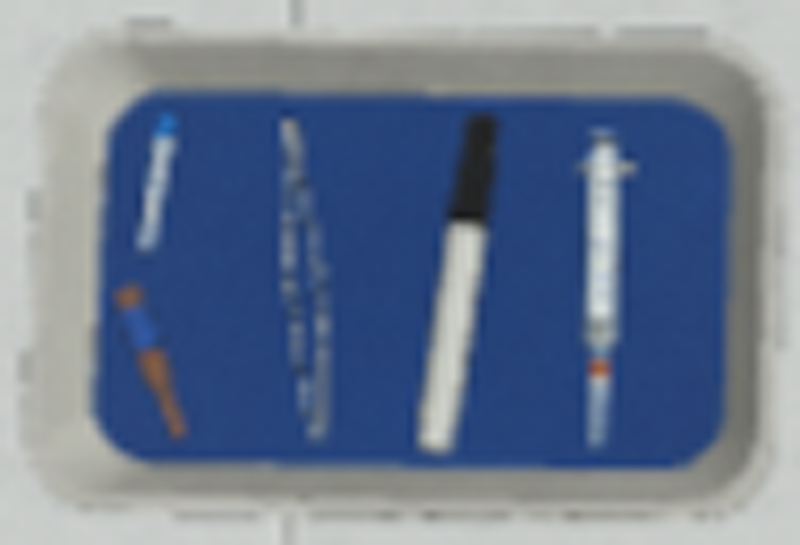

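The forceps lie at crop (290,125) for the heel to (315,437) for the tips. The needle and ampoule are to the left, the marker at (460,290) and the syringe at (600,290). I'm moving in, stopping near the reader for a wrist view.

send_rows(commands="85 0.2 -1 0 0.9;85 0.2 -1 0 0.9;85 0.2 -1 0 0.9;85 0.2 -1 0 0.9;85 0.2 -1 0 0.9;85 0.2 -1 0 0.9;85 0.2 -1 0 0.9;85 0.6 -1 0 0;85 0.6 -1 0 0;85 0.6 -1 0 0;85 0.6 -1 0 0;85 0.6 -1 0 0;85 0.6 -1 0 0;85 0.6 -1 0 0;85 0.6 -1 0 0;85 0.6 -1 0 0;85 0.6 -1 0 0;85 0 0 0 0;85 0 0 0 0")

```text
t: 1.68
tcp_pos: [0.3784, -0.2235, 0.2391]
tool_rot: [1.0, 0.001, -0.0, -0.0]
force: [-0.1, -0.0, -0.2]
finger_gap: 0.994
gripper_force: 0.0
```

```bash
python3 - <<'E'
from station import readout,cams
from h import *
d=cams.snapshot("wrist");cv2.imwrite("pics/w1.png",d["pixels"][...,::-1]);np.savez("w1.npz",**d)
print(readout.sense()["tcp_pos"],R.from_quat(readout.sense()["tool_rot"]).as_matrix()[:,0],d["eye"],R.from_quat(d["rotation"]).as_matrix().round(2))
E
```

```text
[ 0.37824944 -0.22437383  0.23921788] [ 9.99999878e-01  3.53970935e-04 -3.44998931e-04] [ 0.45962967 -0.22371559  0.37364902] [[ 0.   -0.95 -0.32]
 [-1.   -0.    0.  ]
 [-0.    0.32 -0.95]]
```

View pics/w1.png

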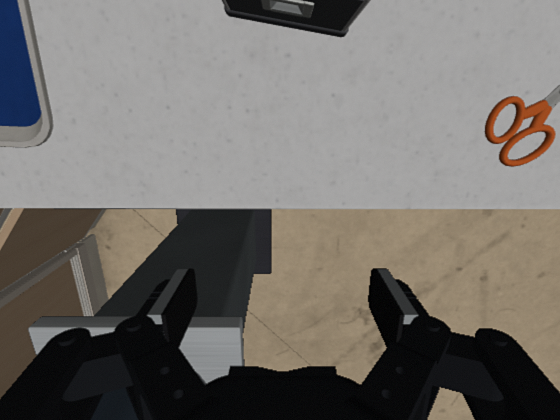

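The wrist view shows the reader's front bezel and slot cut off at the top (290,10), with the tray edge at left. I'm moving 50 mm further in for a full view of the front.

send_rows(commands="85 1 -0.2 0 0;85 1 -0.2 0 0;85 0.5 -0.2 0 0;85 0 0 0 0;85 0 0 0 0")

```text
t: 2.15
tcp_pos: [0.4277, -0.2128, 0.239]
tool_rot: [1.0, -0.0, -0.001, -0.0]
force: [0.4, 0.8, -0.3]
finger_gap: 0.993
gripper_force: 0.0
```

```bash
python3 - <<'E'
from station import readout,cams
from h import *
d=cams.snapshot("wrist");np.savez("w2.npz",**d)
print(readout.sense()["tcp_pos"],d["eye"])
p=d["pixels"][...,::-1]
cv2.imwrite("pics/w2.png",cv2.resize(p[0:150,180:420],(800,500),interpolation=cv2.INTER_CUBIC))
E
```

```text
[ 0.42726513 -0.21262436  0.23898165] [ 0.50906441 -0.21321953  0.37342124]
```

View pics/w2.png

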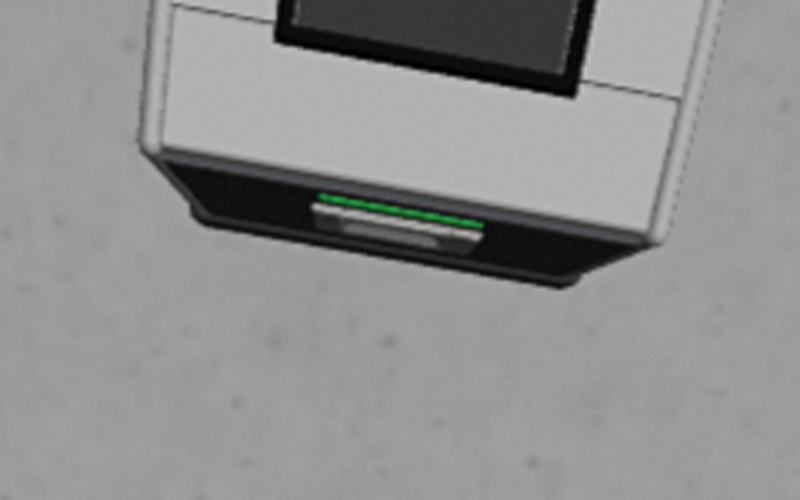

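The reader front is seen turned about -10°. The green line over the mouth runs (320,196)-(482,226) in the crop, the window front edge (275,42)-(577,97) and the top front edge (160,150)-(645,238).

```bash
python3 - <<'E'
from h import *
d=dict(np.load("w2.npz"))
def P(c,z): return ray(d,np.array(c)*.3+[180,0],z)
def yaw(p): v=p[0]-p[-1]; return np.degrees(np.arctan2(v[1],v[0]))-90
for n,c,z in [("topfront",[(162,150),(645,237)],.118),("win",[(275,42),(577,97)],.118),("seam",[(172,5),(680,98)],.118),("green",[(320,196),(482,226)],.084),("mouthtop",[(313,205),(482,235)],.083),("base",[(195,218),(570,287)],.0)]:
    p=P(c,z);print(n,p.round(4).tolist(),"yaw",-yaw(p).round(2) ,"len",np.linalg.norm(p[0]-p[1]).round(4),"mid",p.mean(0).round(4))
E
```

```text
topfront [[0.5551, -0.1729, 0.118], [0.537, -0.2835, 0.118]] yaw 9.3 len 0.1121 mid [ 0.5461 -0.2282  0.118 ]
win [[0.5762, -0.1988, 0.118], [0.5655, -0.2657, 0.118]] yaw 9.08 len 0.0677 mid [ 0.5708 -0.2323  0.118 ]
seam [[0.5831, -0.1766, 0.118], [0.5652, -0.2886, 0.118]] yaw 9.08 len 0.1134 mid [ 0.5742 -0.2326  0.118 ]
green [[0.5506, -0.2078, 0.084], [0.5434, -0.25, 0.084]] yaw 9.6 len 0.0429 mid [ 0.547  -0.2289  0.084 ]
mouthtop [[0.5486, -0.2059, 0.083], [0.5414, -0.2503, 0.083]] yaw 9.24 len 0.0449 mid [ 0.545  -0.2281  0.083 ]
base [[0.556, -0.1641, 0.0], [0.5343, -0.2917, 0.0]] yaw 9.66 len 0.1294 mid [ 0.5451 -0.2279  0.    ]
```

send_rows(commands="85 0.2 -1 0 0;85 0.2 -1 0 0;85 0.2 -1 0 0;85 0.2 -1 0 0;85 0.2 -1 0 0;85 0.2 -1 0 0;85 0.2 -1 0 0;85 0.2 -1 0 0;85 0.2 -1 0 0;85 0.2 -1 0 0;85 0.2 -1 0 0;85 0.2 -1 0 0;85 0.2 -1 0 0;85 0.2 -1 0 0;85 0.2 -1 0 0;85 0.2 -1 0 0;85 0.2 -1 0 0;85 0.2 -1 0 0;85 0.2 -1 0 0;85 0 -1 0 0")

```text
t: 3.87
tcp_pos: [0.5048, 0.1872, 0.2393]
tool_rot: [1.0, -0.001, -0.0, 0.0]
force: [0.7, -0.4, -0.6]
finger_gap: 0.994
gripper_force: 0.0
```

send_rows(commands="85 0 -1 0 0;85 0 0 0 0;85 0 0 0 0")

```text
t: 4.12
tcp_pos: [0.504, 0.207, 0.2391]
tool_rot: [1.0, 0.0, -0.0, 0.0]
force: [-0.3, 0.0, 0.1]
finger_gap: 0.994
gripper_force: 0.0
```

```bash
python3 - <<'E'
from station import readout,cams
from h import *
d=cams.snapshot("wrist");np.savez("w3.npz",**d)
s=readout.sense();print(s["tcp_pos"],s["tool_rot"],s["q"])
cv2.imwrite("pics/w3.png",d["pixels"][...,::-1])
E
```

```text
[0.50409893 0.20647477 0.23911617] [ 9.99999652e-01 -4.33297123e-04 -5.12718165e-04  4.95521596e-04] [ 1.83971289e-01  4.20450261e-01  1.63404184e+00 -8.87541442e-04
  1.08829049e+00  1.75604650e+00]
```

View pics/w3.png

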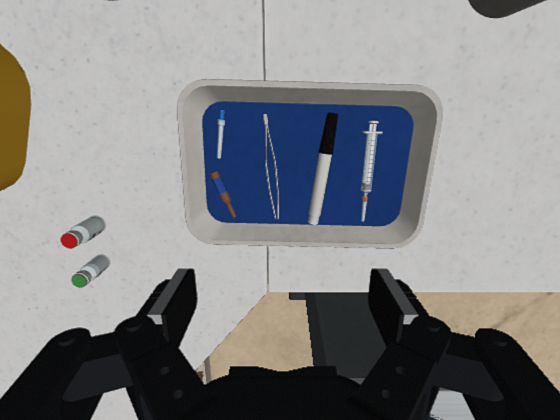

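The forceps are seen from heel (266,115) to tips (278,218), the marker at (323,168), the ampoule at (223,193) and the needle at (221,135). I'm measuring them.

```bash
cat >> h.py <<'E'
def forc(d,box,z,yaw=None):
    x0,x1,y0,y1=box;p=d["pixels"][y0:y1,x0:x1].astype(int)
    m=(p[...,0]>90)
    v,u=np.nonzero(m);w=ray(d,np.c_[u+x0,v+y0],z)[:,:2]
    r=cv2.minAreaRect((w*1000).astype(np.float32));b=cv2.boxPoints(r)/1000
    l=cv2.fitLine((w*1000).astype(np.float32),cv2.DIST_L2,0,.01,.01).ravel()
    a=l[:2]*np.sign(l[0]);t=w@a;n=np.array([-a[1],a[0]])
    s=w@n
    hi=s[t>t.max()-.01];lo=s[t<t.min()+.02]
    print("n",len(u),"len",np.ptp(t),"yaw line",np.degrees(np.arctan2(a[1],a[0])),"rect",r)
    H=a*t.max()+n*(hi.max()+hi.min())/2;T=a*t.min()+n*(lo.max()+lo.min())/2
    print("heel",H,"tip",T,"yaw ends",np.degrees(np.arctan2(*(H-T)[::-1])),"mid",(H+T)/2)
    return m
E
python3 - <<'E'
from h import *
d=dict(np.load("w3.npz"))
m=forc(d,(255,292,106,221),.009)
print("marker",ray(d,[(316,150),(308,220),(322,222),(330,152)],.015).round(3))
print("amp",ray(d,[(218,172),(229,193),(237,216)],.012).round(3))
print("tray",ray(d,[(205,210),(208,103)],.004).round(3))
E
```

```text
n 331 len 0.1277137583960134 yaw line 5.5049953 rect ((517.0538330078125, 220.38134765625), (127.7378921508789, 12.946221351623535), 6.0411858558654785)
heel [0.58059937 0.22674554] tip [0.45351886 0.21403491] yaw ends 5.711743847322908 mid [0.51705912 0.22039022]
marker [[0.54  0.167 0.015]
 [0.453 0.174 0.015]
 [0.45  0.156 0.015]
 [0.538 0.151 0.015]]
amp [[0.514 0.284 0.012]
 [0.488 0.272 0.012]
 [0.458 0.264 0.012]]
tray [[0.463 0.306 0.004]
 [0.593 0.292 0.004]]
```

send_rows(commands="40 -0.41 -0.3 0.5 -0.72;40 -0.41 -0.3 1 -0.73;40 0 0 1 0;40 0 0 1 0;40 0 0 1 0;40 0 0 1 0;40 0 0 1 0;40 0 0 1 0;40 0 0 0.5 0;40 0 0 0 0;40 0 0 0 0", grip_force=40)

```text
t: 5.08
tcp_pos: [0.4881, 0.2182, 0.0793]
tool_rot: [0.999, 0.05, -0.0, 0.0]
force: [1.3, 1.2, -0.2]
finger_gap: 0.467
gripper_force: 0.0
```

```bash
python3 - <<'E'
from station import readout,cams
from h import *
d=cams.snapshot("wrist");np.savez("w4.npz",**d)
s=readout.sense();r=R.from_quat(s["tool_rot"]).as_matrix();print(s["tcp_pos"],np.degrees(np.arctan2(r[1,0],r[0,0])))
cv2.imwrite("pics/w4.png",d["pixels"][...,::-1])
E
```

```text
[0.48859505 0.21852484 0.07996636] 5.696650886770191
```

View pics/w4.png

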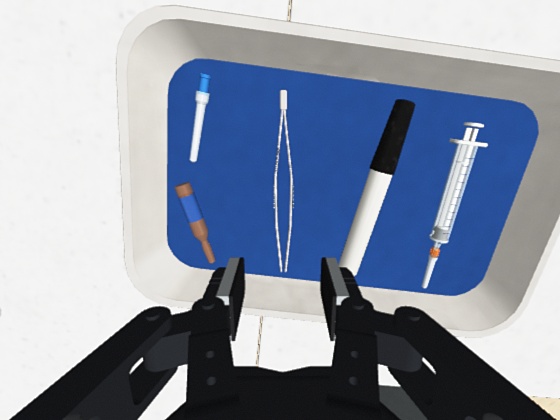

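The forceps run vertically from (283,90) to (284,271), centred between the fingers at (283,300). I'm re-measuring them from here.

```bash
python3 - <<'E'
from h import *
d=dict(np.load("w4.npz"))
forc(d,(265,302,84,275),.009)
print(ray(d,[(214,262),(204,258),(341,262)],.012))
E
```

```text
n 1085 len 0.12863550769960597 yaw line 5.59237 rect ((516.6527099609375, 220.14749145507812), (128.6334991455078, 14.202595710754395), 5.621072769165039)
heel [0.58065547 0.22650438] tip [0.45264691 0.21381881] yaw ends 5.659496611097291 mid [0.51665119 0.2201616 ]
[[0.45685265 0.26586143 0.012     ]
 [0.45944688 0.2733271  0.012     ]
 [0.46611684 0.17174031 0.012     ]]
```

send_rows(commands="40 0 0.05 1 0;40 0 0 1 0;40 0 0 1 0;40 0 0 0.2 0;40 0 0 0.13 0;40 0 0 0 0;5 0 0 0 0;5 0 0 0 0;5 0 0 0 0;5 0 0 0 0;5 0 0 0 0;5 0 0 0 0", grip_force=40)

```text
t: 6.13
tcp_pos: [0.489, 0.2183, 0.014]
tool_rot: [0.999, 0.05, 0.001, -0.0]
force: [-0.3, 0.2, 6.0]
finger_gap: 0.122
gripper_force: 39.8
```

send_rows(commands="5 0 0 -0.2 0;5 0 0 -0.5 0;5 0 0 -0.8 0;5 0 0 -0.8 0;5 0 0 -0.8 0;5 0 0 -0.5 0;5 0 0 0 0;5 0 0 0 0")

```text
t: 6.8
tcp_pos: [0.4884, 0.2181, 0.0854]
tool_rot: [0.999, 0.05, 0.001, -0.0]
force: [0.0, -0.3, -0.7]
finger_gap: 0.128
gripper_force: 39.0
```

```bash
python3 - <<'E'
from station import readout,cams
from h import *
d=cams.snapshot("wrist");np.savez("w5.npz",**d)
s=readout.sense();r=R.from_quat(s["tool_rot"]).as_matrix();print(s["tcp_pos"],np.degrees(np.arctan2(r[1,0],r[0,0])),s["gripper_force"],s["finger_gap"])
cv2.imwrite("pics/w5.png",d["pixels"][...,::-1])
E
```

```text
[0.48789073 0.21798359 0.08469918] 5.740559850113892 39.01585936546326 0.12132763480963762
```

View pics/w5.png

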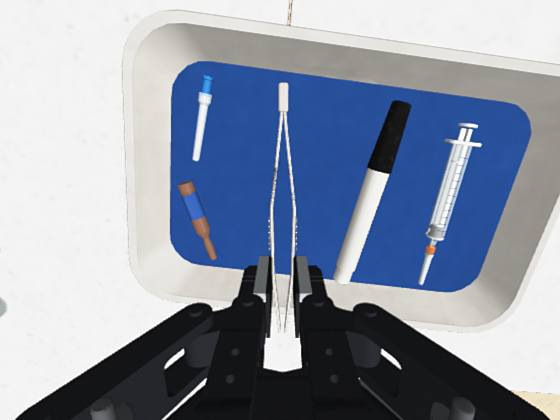

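The forceps are lifted: heel (283,83), tips near (281,332), gripped between the fingers, bystanders unmoved. I'm checking the pose in the hand.

```bash
python3 - <<'E'
from h import *
from station import readout
s=readout.sense();t=s["tcp_pos"];r=R.from_quat(s["tool_rot"]).as_matrix()
d=dict(np.load("w5.npz"));z=t[2]-.005
for n,c in [("heel",(283.5,83)),("heelblock",(284,110)),("tip",(281.5,332))]:
    print(n,((ray(d,c,z)-t)@r).round(4))
d4=dict(np.load("w4.npz"));t4=np.array([.4890,.2183,.009])
for n,c in [("heel",(283.5,90)),("heelblock",(284,109)),("tip",(284,271.5))]:
    print("before",n,((ray(d4,c,.009)-t4)@r).round(4))
g=cv2.imread("pics/w5.png",0);print(g[322:338,274:290]);print(g[78:90,276:292])
E
```

```text
heel [[0.0926 0.0008 0.005 ]]
heelblock [[0.0816 0.001  0.005 ]]
tip [[-0.037  -0.0003  0.005 ]]
before heel [[ 0.092   0.0013 -0.    ]]
before heelblock [[ 0.0807  0.0016 -0.    ]]
before tip [[-0.0371  0.0016  0.    ]]
[[244 245 236 209 237 228 198 245 244 243 203 143 229 225 222 241]
 [244 245 236 211 236 226 194 245 245 242 193 155 235 239 239 242]
 [244 244 237 215 231 213 174 237 245 238 167 157 236 239 242 241]
 [244 244 243 236 230 211 172 235 245 238 163 166 236 238 243 243]
 [244 243 244 241 230 215 187 235 246 237 168 172 233 237 243 242]
 [244 244 244 240 228 217 196 235 246 237 172 180 228 235 243 242]
 [244 244 245 238 216 218 203 235 246 238 187 209 233 241 243 243]
 [244 244 244 238 217 225 220 235 245 237 196 223 232 241 244 243]
 [243 244 244 236 212 235 233 235 245 235 186 221 225 227 242 243]
 [244 244 245 234 202 233 237 242 245 234 191 229 236 239 243 243]
 [244 244 244 237 211 232 238 243 243 234 203 231 238 243 243 243]
 [244 244 244 243 239 240 242 243 244 241 236 238 241 242 242 243]
 [243 243 243 244 243 243 244 243 242 243 242 241 242 242 243 242]
 [243 24
[... 298 characters left out ...]
  76  78  77  76  77  76  76]
 [ 76  77  75  74  74  75  73  72  70  74  73  74  76  77  78  77]
 [ 76  75  74  71  73  73  74  72  75  73  74  70  76  77  78  77]
 [ 76  74  73  83 111 138 138 136 138 138 124  88  71  76  78  79]
 [ 75  74  91 151 208 226 224 224 224 226 225 190  87  70  76  78]
 [ 76  73 113 187 227 237 234 233 233 235 239 218 115  73  74  78]
 [ 75  74 119 195 227 233 230 230 230 231 235 223 137  77  75  77]
 [ 74  73 120 195 225 231 230 229 229 231 234 222 139  75  75  78]
 [ 73  75 119 194 224 231 230 229 229 231 234 222 140  75  73  77]
 [ 74  74 119 195 225 231 230 229 229 231 234 223 138  75  73  77]
 [ 73  73 118 193 225 232 230 230 230 231 235 223 137  74  72  77]]
```

send_rows(commands="5 0 0 0 0.9;5 0 0 0 0.9;5 0 0.3 0 0.9;5 0 0.6 0 0.9;5 0 0.9 0 0;5 0 0.9 0 0;5 0 0.9 0 0;5 0 0.9 0 0;5 0 0.9 0 0;5 0 0.9 0 0;5 0 0.9 0 0;5 0 0.9 0 0;5 0 0.9 0 0;5 0 0.9 0 0;5 0 0.9 0 0;5 0 0.9 0 0;5 0 0.9 0 0;5 0 0.9 0 0;5 0 0.9 0 0;5 0 0.9 0 0")

```text
t: 8.52
tcp_pos: [0.4427, -0.0852, 0.0838]
tool_rot: [0.997, -0.075, -0.001, -0.0]
force: [0.1, 0.6, -0.1]
finger_gap: 0.127
gripper_force: 39.0
```

send_rows(commands="5 0 0.9 0 0;5 0 0.9 0 0;5 0 0.9 0 0;5 0 0.9 0.1 0;5 0 0.9 0.1 0;5 0 0.9 0.1 0;5 0 0.7 0 0;5 0 0 0 0;5 0 0 0 0")

```text
t: 9.27
tcp_pos: [0.4246, -0.2052, 0.0779]
tool_rot: [0.997, -0.076, -0.001, -0.001]
force: [0.2, 0.4, -0.6]
finger_gap: 0.129
gripper_force: 39.1
```

```bash
python3 - <<'E'
from station import readout,cams
from h import *
d=cams.snapshot("wrist");np.savez("w6.npz",**d)
s=readout.sense();r=R.from_quat(s["tool_rot"]).as_matrix();print(s["tcp_pos"],np.degrees(np.arctan2(r[1,0],r[0,0])),s["gripper_force"],s["finger_gap"],s["q"])
p=d["pixels"][...,::-1]
cv2.imwrite("pics/w6.png",cv2.resize(p[0:200,140:420],(800,571),interpolation=cv2.INTER_CUBIC))
E
```

```text
[ 0.42448161 -0.20444341  0.078046  ] -8.696970258639219 39.05653774738312 0.12363148087195125 [-6.86789701e-01  6.10034042e-01  1.94512172e+00  3.29402243e-04
  5.88922601e-01  1.03552471e+00]
```

View pics/w6.png

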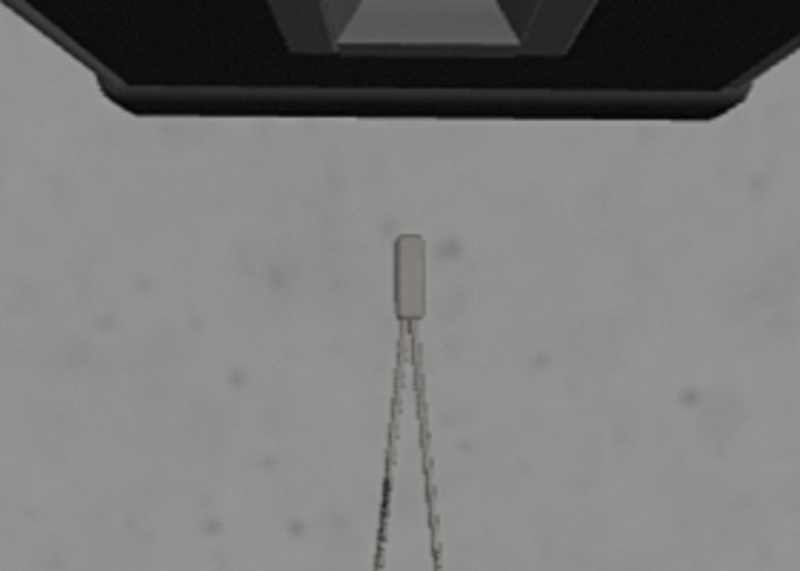

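The slot mouth's lower edge is centred at crop (429,47), spanning 338-520, with the heel end at (410,235). The heel needs a small lateral shift, computed here.

```bash
python3 - <<'E'
from h import *
from station import readout
s=readout.sense();t=s["tcp_pos"];r=R.from_quat(s["tool_rot"]).as_matrix()
d=dict(np.load("w6.npz"));a=-np.radians(9.2);X=np.array([np.cos(a),np.sin(a),0]);Y=np.array([-X[1],X[0],0]);S=np.array([.5465,-.2283,.072])
f=lambda c,z:ray(d,np.array(c)/2.857+[140,0],z)
for n,c,z in [("mouthL",(338,47),.061),("mouthR",(520,47),.061),("bezL",(290,53),.059),("bezR",(570,53),.059),("baseL",(135,114),0),("baseR",(712,119),0),("heel",(410,236),t[2]-.004),("block",(410,318),t[2]-.003),("legs",(407,560),t[2]-.005)]:
    p=f(c,z);print(n,p.round(4),"slot frame",((p-S)@X).round(4),((p-S)@Y).round(4),"tool",((p-t)@r).round(4))
E
```

```text
mouthL [[ 0.5444 -0.2136  0.061 ]] slot frame [-0.0044] [0.0142] tool [[ 0.12   -0.0091  0.0168]]
mouthR [[ 0.5402 -0.2409  0.061 ]] slot frame [-0.0042] [-0.0134] tool [[0.1199 0.0185 0.0168]]
bezL [[ 0.5453 -0.206   0.059 ]] slot frame [-0.0047] [0.0218] tool [[ 0.1197 -0.0167  0.0188]]
bezR [[ 0.5387 -0.2487  0.059 ]] slot frame [-0.0045] [-0.0214] tool [[0.1196 0.0265 0.0188]]
baseL [[ 0.5547 -0.1657  0.    ]] slot frame [-0.002] [0.063] tool [[ 0.123  -0.0578  0.0779]]
baseR [[ 0.5344 -0.2899  0.    ]] slot frame [-0.0021] [-0.0627] tool [[0.1217 0.0679 0.0777]]
heel [[ 0.5156 -0.2201  0.074 ]] slot frame [-0.0318] [0.0031] tool [[0.0924 0.0018 0.0038]]
block [[ 0.5042 -0.2184  0.075 ]] slot frame [-0.0433] [0.003] tool [[0.0809 0.0017 0.0028]]
legs [[ 0.4663 -0.2121  0.073 ]] slot frame [-0.0818] [0.0032] tool [[0.0425 0.0012 0.0049]]
```

send_rows(commands="5 0 0.14 0 0;5 0.4 0 0 0;5 0.4 0 0 0;5 0.4 0 0 0;5 0.3 0 0 0;5 0.2 0.01 0 0;5 0.15 0 0 0;5 0.1 0 0 0;5 0 0 0 0")

```text
t: 10.07
tcp_pos: [0.4637, -0.2141, 0.0787]
tool_rot: [0.997, -0.075, 0.0, 0.0]
force: [0.3, 0.3, 0.4]
finger_gap: 0.126
gripper_force: 39.1
```

send_rows(commands="5 0.1 0 0 0;5 0.1 0 0 0;5 0.1 0 0 0;5 0 0 0 0")

```text
t: 10.4
tcp_pos: [0.4693, -0.215, 0.0787]
tool_rot: [0.997, -0.075, -0.0, -0.0]
force: [0.2, 0.2, -0.8]
finger_gap: 0.125
gripper_force: 39.1
```

send_rows(commands="5 0.1 0 0.02 0;5 0.1 0 0.02 0;5 0.1 0 0 0;5 0.1 0 0 0;5 0.1 0 0 0;5 0 0 0 0")

```text
t: 10.9
tcp_pos: [0.4798, -0.2168, 0.078]
tool_rot: [0.997, -0.075, 0.0, 0.0]
force: [-0.7, -0.3, -0.2]
finger_gap: 0.126
gripper_force: 39.0
```

send_rows(commands="5 0.1 0 0 0;5 0.1 0 0 0;5 0.1 0 0 0;5 0.1 0 0 0;5 0.1 0 0 0;5 0 0 0 0")

```text
t: 11.4
tcp_pos: [0.4896, -0.2182, 0.078]
tool_rot: [0.997, -0.075, 0.0, 0.0]
force: [0.6, 0.0, -0.0]
finger_gap: 0.125
gripper_force: 39.0
```

send_rows(commands="5 0.1 0 0 0;5 0.1 0 0 0;5 0.1 0 0 0;5 0.1 0 0 0;5 0.1 0 0 0;5 0.1 0 0 0;5 0 0 0 0;5 0 0 0 0;5 0 0 0 0")

```text
t: 12.15
tcp_pos: [0.501, -0.2199, 0.0779]
tool_rot: [0.997, -0.075, 0.0, 0.0]
force: [0.6, -0.3, -1.7]
finger_gap: 0.126
gripper_force: 39.0
```

```bash
python3 - <<'E'
from station import readout,cams
from h import *
d=cams.snapshot("wrist");np.savez("w7.npz",**d)
s=readout.sense();print(s["tcp_pos"],s["force"],s["gripper_force"])
p=d["pixels"][...,::-1]
cv2.imwrite("pics/w7.png",cv2.resize(p[0:380,140:420],(589,600*380//380),interpolation=cv2.INTER_CUBIC)[:600])
E
```

```text
[ 0.50093434 -0.21984253  0.07790776] [-0.33816567  0.51174306 -1.72835249] 38.98418962955475
```

View pics/w7.png

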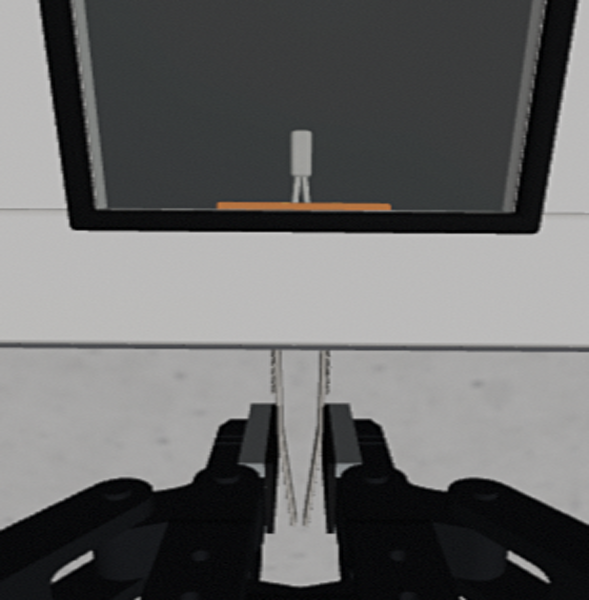

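The heel at (301,130) lies under the window, centred, with the orange shutter (305,206) raised on the forceps. The contact force is about 2 N, so I'm handing in.

```bash
python3 -c "
from station import sign_off
print(sign_off())"
```

```text
the job is handed in; nothing more can be done
None
```

I handed the job in with the forceps held level in the gripper and the heel about 48 mm behind the reader's front face, centred under the lid window. The shutter was up, the wrist force about 2 N and the clock about 12 s of 40; `sign_off()` gave no verdict.

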